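# Swing out the long drying arm of the boot warmer

### The arm

A 7-joint arm with a two-finger parallel gripper is mounted at the origin on the work surface. World frame = base frame: x ahead of the robot, y to its left, z up, the work surface at z = 0. Lengths are in m, angles in rad, forces in N, time in s.
With the tool pointing down it reaches from about 0.4 to 0.85 m from the base axis. Payload 10.4 kg.
Tool frame: the origin (TCP) lies midway between the tips of the shut fingers; the grasp point (between the pads) lies 19 mm behind it; z points along the fingers, y is the direction in which the jaws open and shut (so a half turn about z gives the same grasp; the last joint's range is limited). The gripper opens to 85 mm and grips with 20 to 120 N. Pads are 22 mm wide; open, the fingers measure 114 mm over their backs; the gripper's body (76 mm by 85 mm) begins 54 mm behind the grasp point. The pads swing forward as they close: fully open they stand 13 mm farther back than shut.
Start: joints at [1.102, 0.332, -0.065, 1.46, 0.022, 1.35, -0.088], TCP at [0.27, -0.564, 0.231] pointing down, gripper open.
Joint ranges: [-2.6, 2.6], [-0.5, 2.12], [-1.47, 1.34], [0.16, 2.42], [-1.27, 4.41], [0.06, 2.06], [-2.6, 2.6]. Speed limits (rad/s): [2.22, 2.22, 2.79, 2.79, 3.14, 3.14, 3.14].

### API

Orientations are given as a unit quaternion [x, y, z, w].
In Python, from workcell import manip, viewer gives the robot as it stands.
- The arm moves only by the tool move_arm, never from a script. Its argument "deltas" is a list of rows, each a list of 7 numbers: the shift along the tool's x, y, z in m, then the turn, a rotation vector about the tool's x, y, z in degrees, then the opening, from -1 (shut) to 1 (fully open). In form: [[dx, dy, dz, wx, wy, wz, gripper], ...]. A call has 1 to 10 rows; each row shifts and turns the commanded pose from where the row before left it, along the tool's axes as they then stand; what a row does not reach is not made up. A row lasts 1/8 s, in which the tool goes at most 62.5 mm and 10.7 degrees, less where a joint would pass 70% of its speed; a pose out of reach is approached as far as the arm can. A call with a gripper value outside its range is refused whole. The fingers move at their own pace and stop on an object; "force" is the grip in N (left out, the last holds). Time passes only in rows, so rows that do not move let the fingers close. It gives the time, the measured TCP pose, the force and the opening at its end, in the units of the state.
- manip.get_obs(): the state, without advancing time (a new reading comes with each control period).
- viewer.camera(name): name is "side" or "top"; returns (picture, depth): 400x640x3 uint8, red, green, blue; 400x640 float32, m along the optical axis (not along the pixel's ray), 0 where there is no reading.
- viewer.calibration(name): a dict with "fx", "fy", "cx", "cy" (pixels), "R" (3x3) and "t" (3): a world point X has camera coordinates R X + t. Camera axes: x right, y down, z forward; pixel columns grow to the right and rows downward; lengths in m; the calibration is good to about 2 mm. A picture is of the moment at which its call begins. calibration takes no time and is no camera call.
- manip.hand_in(): hands the job in, once; it reports no verdict.
The state is a dict: "clock": time; "joint_pos": joint angles; "joint_velocities": joint speeds; "tau": joint torques, N m; "position": TCP position; "ee_rot": TCP orientation; "ft_force": force on the tool from outside, world axes, zero at the start; "torque": the same for the moment, N m; "grip_width": opening from 0.0 (shut) to 1.0 (fully open).
Only numpy, scipy, OpenCV 4.12 (cv2) and the standard library are available. Lean on these libraries where they do the work, as an engineer would, in place of code of your own. Each camera call takes 0.05 s, during which the arm holds its last target.

### The job

Swing the long drying arm of the boot warmer tray all the way out, until it snaps into its end detent, pointing straight out from the tray's front edge, so that a tall boot can be hung on it. Leave the short arm folded, then let go of everything.

Things in the scene. Friction and masses are not known exactly. Their poses are not given: they have to be found in the camera images.
- long_arm_knob (a point): Middle of the upright round walnut knob (18 mm thick, 42 mm high) on the free end of the LONG arm, a flat aluminium bar 16 mm wide, 10 mm thick. The point is 83 mm above the console top; bar's top face 21 mm below it, knob's top 21 mm above. It is 150 mm from the pivot. The bar runs 12 mm above the front rim of the fixed ribbed grey tray (280 x 430 x 40 mm).
- long_arm_pivot (a point): Point on the long arm's vertical hinge axis, level with the middle of the knob; nothing at the pivot rises above it. Its axes are the tray's: +y runs along the front rim to the left, -x straight out of the front edge to the robot. The tray has two arms, pivots 210 mm apart on the front rim; the long one may be left or right.
- long_arm (a joint): Long arm's angle, rad: 0 = folded along the tray's front rim (-y of the pivot point); grows as the knob swings towards the robot, clockwise from above; 1.571 = fully out (-x of the pivot point), at the end stop. A sprung detent resists with up to 4 N at the knob up to 1.36 and swings the arm back if let go midway; past 1.43 it snaps the arm to the stop and holds it.
- short_arm (a joint): Angle of the short arm, rad. Like the long arm (same knob, heights and swing direction) but only 100 mm from pivot to knob. 0 = folded to the right (-y) along the front rim; grows as it swings out. It starts at 0 to 0.15 and is to stay folded.

How it is judged:
At the end, for the whole second after the job is handed in: The long arm stands at rest in its end detent, within about 7 degrees of its end stop (joint above 1.45 rad), and the short arm is still folded (below 0.6 rad) (value of joint long_arm above 1.45 rad and velocity of joint long_arm between -0.1 and 0.1 rad/s and value of joint short_arm below 0.6 rad); the robot touches nothing.
It fails at once if the short arm is swung out (past 0.6 rad) (value of joint short_arm above 0.6 rad).
It also fails if it takes over 38 s, if anything falls off the work surface, if the arm or the gripper's body presses on something with over 40 N, if the wrist force passes 120 N, or if a joint passes its speed limit or range.

## Working session

There is one attempt and no reset: what is moved stays moved. The work goes in short steps, Python scripts to look and compute and a tool call to move; the robot and the scene stay as the last step left them, time stands still between calls to the robot, and variables do not carry over. Pictures are saved under pics/ and viewed, and the job is handed in when it is done.

Besides the shell and the picture viewer there is one more tool, called in YAML: its name, and indented under it one key for each argument. move_arm: Moves the arm, as the interface text tells. Its arguments: {"type":"object","properties":{"deltas":{"type":"array"},"force":{"type":"number"}},"required":["deltas"]}

```bash
mkdir -p pics
python3 - <<'E'
from workcell import manip, viewer
import cv2,numpy as np
for n in("top","side"):
    p,d=viewer.camera(n); cv2.imwrite(f"pics/{n}0.png",p[:,:,::-1]); np.save(f"{n}0.npy",d); c=viewer.calibration(n); print(n,c)
o=manip.get_obs(); print(o["clock"],o["position"],o["ee_rot"],o["grip_width"])
E
```

```text
top {'fx': 468.5112279234561, 'fy': 468.5112279234561, 'cx': 319.51463903252943, 'cy': 204.42539847888588, 'R': array([[-0.0044083 , -0.99911951,  0.04172262],
       [-0.98612461, -0.00258054, -0.16598671],
       [ 0.16594822, -0.04187542, -0.98524496]]), 't': array([0.07950926, 0.60160357, 0.84347849])}
side {'fx': 400.9420189332255, 'fy': 400.9420189332255, 'cx': 321.3195652884959, 'cy': 199.61591181422855, 'R': array([[-0.98957703, -0.14312249,  0.01591412],
       [-0.1019352 ,  0.6181327 , -0.77943645],
       [ 0.10171785, -0.77293461, -0.62627914]]), 't': array([0.60708519, 0.10016756, 0.72118482])}
0.1 [ 0.26934951 -0.56361239  0.23059018] [ 9.75255437e-01  2.21080117e-01 -1.65671628e-04 -6.21607928e-04] 1.0020997691663507
```

View pics/top0.png

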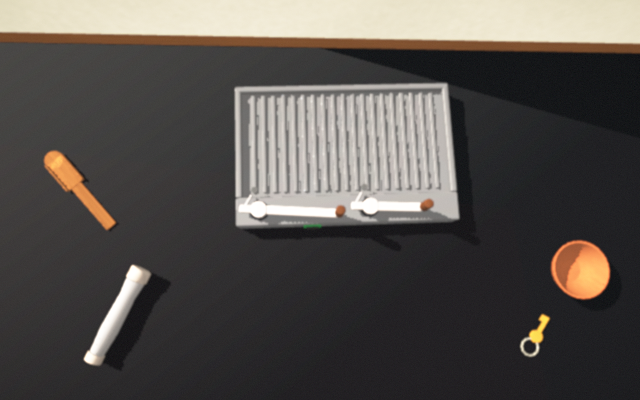

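View pics/side0.png

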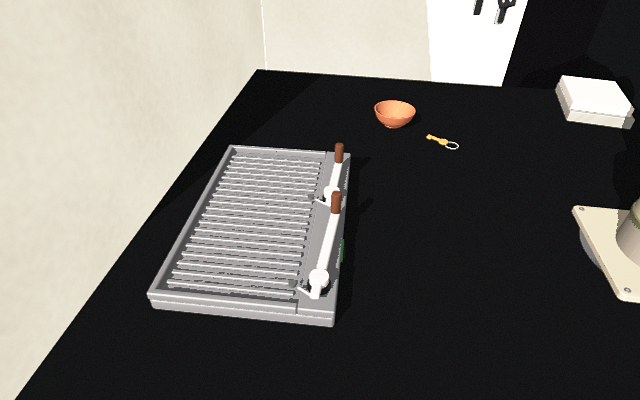

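```bash
cat > h.py <<'E'
from workcell import manip, viewer
import numpy as np
def ray(n,u,v,z):
    c=viewer.calibration(n);R=np.array(c["R"]);t=np.array(c["t"])
    d=R.T@np.array([(u-c["cx"])/c["fx"],(v-c["cy"])/c["fy"],1]);o=-R.T@t
    return o+d*(z-o[2])/d[2]
def dep(n,u,v,D):
    c=viewer.calibration(n);R=np.array(c["R"]);t=np.array(c["t"]);Z=D[int(v),int(u)]
    return R.T@(np.array([(u-c["cx"])/c["fx"],(v-c["cy"])/c["fy"],1])*Z-t)
E
python3 - <<'E'
from h import *
import cv2
D=np.load("top0.npy");S=np.load("side0.npy")
np.set_printoptions(precision=4,suppress=True)
for p in[(200,300),(259,209),(300,211),(341,211),(371,206),(427,205),(240,223),(455,215)]:print("top",p,dep("top",*p,D))
for p in[(500,250),(318,278),(336,195),(336,203),(340,148)]:print("side",p,dep("side",*p,S))
a=cv2.imread("pics/top0.png")[180:240,225:465];cv2.imwrite("pics/c1.png",cv2.resize(a,None,fx=3.3,fy=3.3,interpolation=2))
a=cv2.imread("pics/side0.png")[135:310,280:370];cv2.imwrite("pics/c2.png",cv2.resize(a,None,fx=3.4,fy=3.4,interpolation=2))
E
```

```text
top (200, 300) [0.423  0.3072 0.0023]
top (259, 209) [0.5898 0.192  0.0663]
top (300, 211) [0.5865 0.1161 0.0642]
top (341, 211) [0.5801 0.0433 0.1067]
top (371, 206) [ 0.5959 -0.0168  0.0666]
top (427, 205) [ 0.5915 -0.112   0.1057]
top (240, 223) [0.5669 0.2296 0.0407]
top (455, 215) [ 0.5828 -0.1837  0.0417]
side (500, 250) [ 0.2817  0.0306 -0.0012]
side (318, 278) [0.5903 0.2016 0.0644]
side (336, 195) [0.5827 0.0508 0.1026]
side (336, 203) [0.5818 0.0541 0.0879]
side (340, 148) [ 0.5927 -0.1061  0.0992]
```

View pics/c1.png

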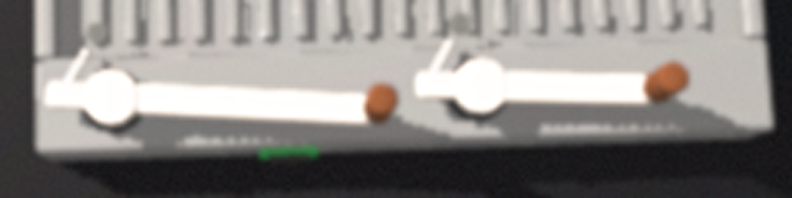

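View pics/c2.png

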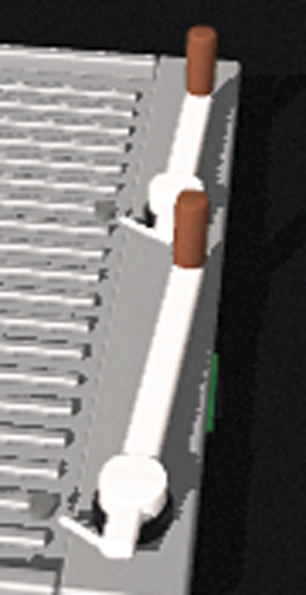

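Run:
```python
from h import *
np.set_printoptions(precision=4,suppress=True)
print("knob",ray("top",340.1,211.2,.083),ray("side",335.9,202.6,.083))
print("piv",ray("top",225+110/3.3,180+97/3.3,.066),ray("side",280+133/3.4,135+477/3.4,.066))
print("spiv",ray("top",225+480/3.3,180+85/3.3,.066),ray("side",280+176/3.4,135+190/3.4,.066))
print("sknob",ray("top",225+667/3.3,180+82/3.3,.083),ray("side",280+201/3.4,135+61/3.4,.083))
```

```text
knob [0.5834 0.0428 0.083 ] [0.5826 0.047  0.083 ]
piv [0.5891 0.1932 0.066 ] [0.5892 0.1976 0.066 ]
spiv [ 0.5965 -0.0159  0.066 ] [ 0.5959 -0.0068  0.066 ]
sknob [ 0.5956 -0.1185  0.083 ] [ 0.5945 -0.1133  0.083 ]
```

move_arm:
  deltas:
    - [0.039,-0.0295,0,0,0,0,1]
    - [0.039,-0.0295,0,0,0,0,1]
    - [0.039,-0.0295,0,0,0,0,1]
    - [0.039,-0.0295,0,0,0,0,1]
    - [0.039,-0.0295,0,0,0,0,1]
    - [0.039,-0.0295,0,0,0,0,1]
    - [0.039,-0.0295,0,0,0,0,1]
    - [0.039,-0.0295,0,0,0,0,1]
    - [0.039,-0.0295,0,0,0,0,1]
    - [0.039,-0.0295,0,0,0,0,1]
  force: 30

```text
clock: 1.35
position: [0.4945, -0.1281, 0.2312]
ee_rot: [0.975, 0.221, -0.0, 0.0]
ft_force: [1.1, -0.8, -0.4]
grip_width: 1.002
```

move_arm:
  deltas:
    - [0.039,-0.0295,0,0,0,0,1]
    - [0.039,-0.0295,0,0,0,0,1]
    - [0.039,-0.0295,0,0,0,0,1]
    - [0.039,-0.0295,0,0,0,0,1]
    - [0,0,0.01,0,0,-10.2,1]
    - [0,0,0.01,0,0,-10.2,0.5]
    - [0,0,0.01,0,0,-10.2,0.3]
    - [0,0,0,0,0,-10.2,0.3]
    - [0,0,0,0,0,-10.2,0.3]
    - [0,0,0,0,0,-10.2,0.3]

```text
clock: 2.6
position: [0.5838, 0.044, 0.2009]
ee_rot: [0.725, 0.689, -0.0, -0.0]
ft_force: [0.8, 0.4, 0.2]
grip_width: 0.649
```

```bash
cat >> h.py <<'E'
from scipy.spatial.transform import Rotation as Ro
def rel(target):
    o=manip.get_obs();R=Ro.from_quat(o["ee_rot"])
    m=R.as_matrix();print("t",o["clock"],"pos",o["position"],"yaw",np.degrees(np.arctan2(m[1,0],m[0,0])),"z",m[:,2],"F",o["ft_force"],"grip",o["grip_width"])
    print("q",o["joint_pos"]);print("tool delta",m.T@(np.array(target)-o["position"]))
E
python3 - <<'E'
from h import *
import cv2
np.set_printoptions(precision=4,suppress=True)
rel([.583,.044,.072])
for n in("top","side"):
    p,d=viewer.camera(n); cv2.imwrite(f"pics/{n}1.png",p[:,:,::-1])
E
```

```text
t 2.6 pos [0.5838 0.044  0.2009] yaw 87.07810887903547 z [-0.0007 -0.0001 -1.    ] F [0.8029 0.4169 0.2092] grip 0.6485837700732832
q [ 0.4272  0.348  -0.7168  1.5809  0.2345  1.3017 -0.3737]
tool delta [-0.0001 -0.0007  0.1289]
```

View pics/side1.png

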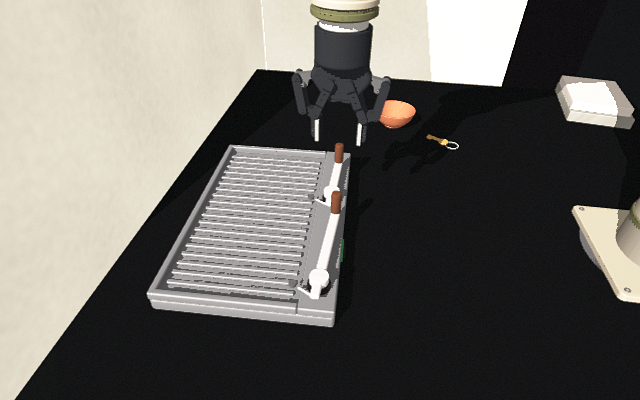

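Side view: the fingers (317,130) and (360,140) straddle the long arm's knob (336,203) along x, directly above it. Both arms are still folded, so I'll go down and close.

move_arm:
  deltas:
    - [0,0,0.04,0,0,0,0.3]
    - [0,0,0.04,0,0,0,0.3]
    - [0,0,0.03,0,0,0,0.3]
    - [0,0,0.019,0,0,0,0.3]
    - [0,0,0,0,0,0,-1]
    - [0,0,0,0,0,0,-1]
    - [0,0,0,0,0,0,-1]
    - [0,0,0,0,0,0,-1]
    - [0,0,0,0,0,0,-1]
  force: 30

```text
clock: 3.82
position: [0.585, 0.0443, 0.0736]
ee_rot: [0.727, 0.687, 0.001, 0.001]
ft_force: [0.4, 0.3, 6.2]
grip_width: 0.201
```

Run:
```python
from h import *
import cv2
np.set_printoptions(precision=4,suppress=True)
rel([.583,.044,.072])
p,d=viewer.camera("side"); cv2.imwrite(f"pics/side2.png",cv2.resize(p[100:320,220:440,::-1],None,fx=2.7,fy=2.7))
```

```text
t 3.825 pos [0.585  0.0443 0.0736] yaw 86.72790274379045 z [ 0.0022 -0.     -1.    ] F [0.3547 0.3182 6.2029] grip 0.20052668262286233
q [ 0.3889  0.4736 -0.6742  1.7116  0.331   1.0708 -0.4491]
tool delta [-0.0004 -0.002   0.0016]
```

View pics/side2.png

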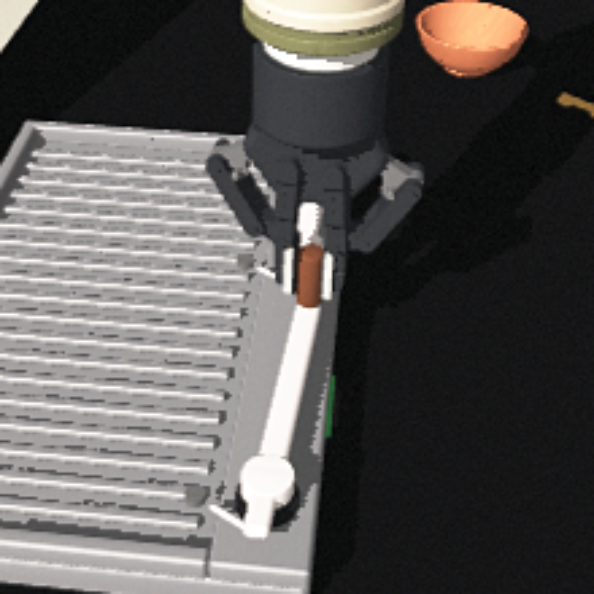

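move_arm:
  deltas:
    - [0.0006,-0.0131,-0.002,0,0,5,-1]
    - [0.0006,-0.0131,0,0,0,5,-1]
    - [0.0006,-0.0131,0,0,0,5,-1]
    - [0.0006,-0.0131,0,0,0,5,-1]
    - [0.0006,-0.0131,0,0,0,5,-1]
    - [0.0006,-0.0131,0,0,0,5,-1]
    - [0.0006,-0.0131,0,0,0,5,-1]
    - [0.0006,-0.0131,0,0,0,5,-1]

```text
clock: 4.88
position: [0.4892, 0.0835, 0.0738]
ee_rot: [0.919, 0.395, -0.001, 0.001]
ft_force: [2.6, -3.1, -7.3]
grip_width: 0.198
```

```bash
cat >> h.py <<'E'
P=np.array([.5895,.194]);Y=0.03
def ang():
    o=manip.get_obs();v=o["position"][:2]-P
    print("r",np.hypot(*v),"theta",-(np.arctan2(v[1],v[0])+np.pi/2-Y) if v[1]<0 else 2*np.pi-(np.arctan2(v[1],v[0])+np.pi/2-Y))
E
python3 - <<'E'
from h import *
import cv2
np.set_printoptions(precision=4,suppress=True)
rel([.583,.044,.072]);ang()
p,d=viewer.camera("top"); cv2.imwrite(f"pics/top3.png",p[:,:,::-1])
E
```

```text
t 4.875 pos [0.4892 0.0835 0.0738] yaw 46.4856005024535 z [-0.0005 -0.0017 -1.    ] F [ 2.6161 -3.0683 -7.3356] grip 0.19814395474146604
q [ 0.3045  0.2692 -0.6276  1.943   0.1899  0.9882 -1.1708]
tool delta [0.0359 0.0953 0.0018]
r 0.14923402143221512 theta 0.7674257155679813
```

View pics/top3.png

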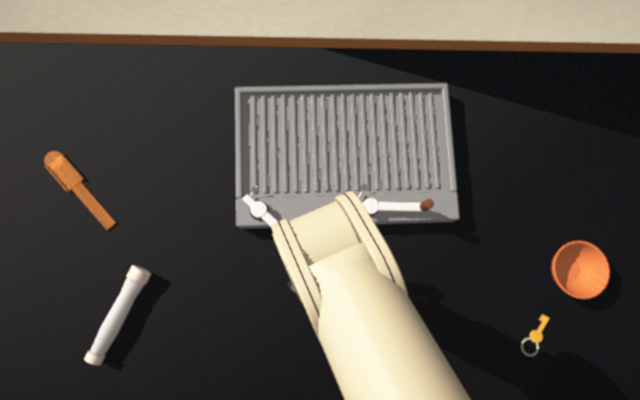

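The long arm (pivot at (259,209)) is swinging with the gripper and stands at about 44°. The short knob (427,205) hasn't moved. I'll continue.

move_arm:
  deltas:
    - [0.0006,-0.0131,0,0,0,5,-1]
    - [0.0006,-0.0131,0,0,0,5,-1]
    - [0.0006,-0.0131,0,0,0,5,-1]
    - [0.0006,-0.0131,0,0,0,5,-1]
    - [0.0006,-0.0131,0,0,0,5,-1]
    - [0.0006,-0.0131,0,0,0,5,-1]
    - [0.0006,-0.0131,0,0,0,5,-1]
    - [0.0006,-0.0131,0,0,0,5,-1]

```text
clock: 5.92
position: [0.442, 0.1761, 0.0737]
ee_rot: [0.998, 0.058, -0.002, 0.001]
ft_force: [-4.1, -2.8, -1.3]
grip_width: 0.195
```

Run:
```python
from h import *
np.set_printoptions(precision=4,suppress=True)
rel([.44,.19,.074]);ang()
```

```text
t 5.925 pos [0.442  0.1761 0.0737] yaw 6.605101501825107 z [-0.0036 -0.0021 -1.    ] F [-4.0519 -2.8364 -1.3095] grip 0.1945776349337508
q [ 0.0919  0.2236 -0.6146  1.9907  0.1549  0.977  -2.0541]
tool delta [-0.0003 -0.014  -0.0003]
r 0.14862403124243118 theta 1.4800988057678903
```

move_arm:
  deltas:
    - [0.0005,-0.007,0,0,0,2,-1]
    - [0,-0.006,0,0,0,2,-1]
    - [0,0,0,0,0,0,-1]
    - [0,0,0,0,0,0,-1]

```text
clock: 6.42
position: [0.4413, 0.1882, 0.0736]
ee_rot: [1.0, 0.024, -0.002, 0.001]
ft_force: [-6.1, -6.8, 2.2]
grip_width: 0.201
```

Run:
```python
from h import *
import cv2
np.set_printoptions(precision=4,suppress=True)
rel([.44,.19,.074]);ang()
p,d=viewer.camera("side"); cv2.imwrite(f"pics/side4.png",p[:,:,::-1])
```

```text
t 6.425 pos [0.4413 0.1882 0.0736] yaw 2.7770856401230195 z [-0.0037 -0.0031 -1.    ] F [-6.1227 -6.8047  2.1648] grip 0.20121036340671503
q [ 0.0634  0.2327 -0.6119  1.9807  0.161   0.9802 -2.1489]
tool delta [-0.0012 -0.0019 -0.0004]
r 0.1483033346321525 theta 1.5613900154675433
```

View pics/side4.png

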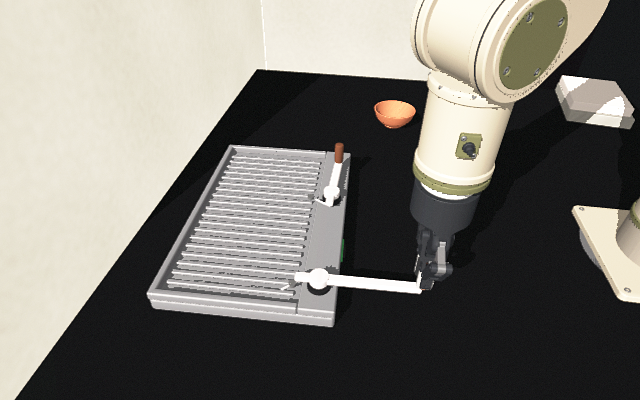

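The long arm points straight out, with its pivot at (318,279) and the knob in the gripper at (428,285). The short arm is folded (340,150). Next I'll open the fingers and rise.

move_arm:
  deltas:
    - [0,0,0,0,0,0,0]
    - [0,0,0,0,0,0,0.2]
    - [0,0,0,0,0,0,0.2]
    - [0,0,0,0,0,0,0.2]
    - [0,0,-0.02,0,0,0,0.2]
    - [0,0,-0.03,0,0,0,0.2]
    - [0,0,-0.04,0,0,0,0.2]
    - [0,0,-0.04,0,0,0,0.2]
    - [0,0,0,0,0,0,0.2]
    - [0,0,0,0,0,0,0.2]

```text
clock: 7.72
position: [0.4426, 0.1897, 0.2037]
ee_rot: [1.0, 0.024, -0.0, 0.0]
ft_force: [-0.3, -0.2, -1.1]
grip_width: 0.602
```

Run:
```python
from h import *
import cv2
np.set_printoptions(precision=4,suppress=True)
rel([.44,.19,.074])
p,d=viewer.camera("side"); cv2.imwrite(f"pics/side5.png",p[:,:,::-1])
```

```text
t 7.725 pos [0.4426 0.1897 0.2037] yaw 2.7454646787003707 z [-0.0003 -0.0004 -1.    ] F [-0.2529 -0.1926 -1.1342] grip 0.6017190416219683
q [ 0.1075  0.0755 -0.627   1.8375  0.0469  1.2438 -2.0561]
tool delta [-0.0025 -0.0005  0.1297]
```

View pics/side5.png

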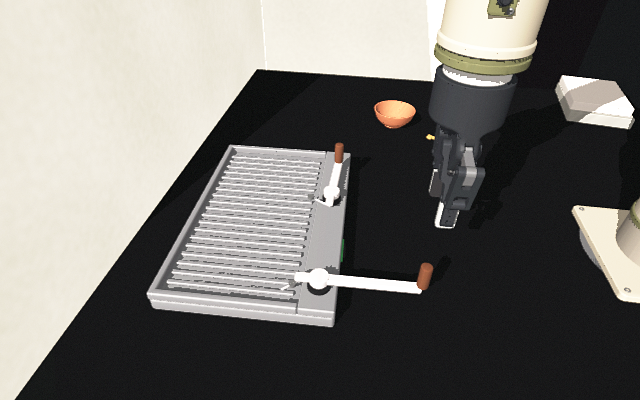

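Run:
```python
from h import *
k=ray("side",425.5,276.5,.083)[:2]; p=ray("side",319.1,275.3,.066)[:2]; s=ray("side",331.8,190.9,.066)[:2]
d=k-p; e=s-p
c=np.arccos(d@e/np.linalg.norm(d)/np.linalg.norm(e)); print(k,np.linalg.norm(d),"angle from pivot line",c)
manip.hand_in()
```

```text
[0.43850498 0.19064862] 0.1508995808096275 angle from pivot line 1.5567926477557608
the job is handed in; nothing more can be done
```

The long arm is swung fully out to its end stop and has stayed there since I let go. I gripped its knob, which is on the left-hand arm, and swung it along its arc. I then opened the fingers and raised the gripper 130 mm clear. The job was handed in after about 8 s of the 38 s allowed.

- **Long arm:** after release, the side camera put the knob at (0.439, 0.191), an angle of about 1.56 rad. That agrees with the 1.56 rad from the gripper position before release and is above the required 1.45. I measured its angle after release from one picture, so I did not check its speed directly.
- **Short arm:** it looked unmoved and folded in the last picture.
- **Contact:** the force readings had dropped to about 1 N with the gripper clear, so the robot touches nothing.

None of the checks failed. The only disagreement was a few millimetres between the two cameras, up to 9 mm at the short arm's pivot.

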